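# Add a ceramic plate to the firing stack

### The job

The longer of the two white ceramic plates lies flat between rails on the grey granite block: slide it out over the block's open front edge, take it by the end that sticks out, and lift it clear. Lower it onto the two ribs on top of the plate stack, centred and square over the plates below, and let go only once it rests there. It is brittle, so never press hard on it or let it fall, and leave the shorter plate, the stack and everything else where they are.

Things in the scene. Friction and masses are not known exactly. Their poses are not given: they have to be found in the camera images.
- long_plate: the plate to stack: flat white ceramic, 130 (its x) x 60 (its y) x 5 mm thick, 0.10 to 0.21 kg, both faces alike; origin at the centre of its underside, z up. It starts in one of the block's two lanes, x along the lane, 2 to 6 mm short of the rear rail and about 3 mm from the side rails, so no finger fits beside it.
- short_plate: a shorter white ceramic plate, 90 (x) x 60 (y) x 5 mm, in the other lane of the block, to be left alone; origin at the centre of its underside.
- block: fixed grey granite block, 180 (x) x 162 (y) x 60 mm, on four levelling feet, its underside 4 to 22 mm above the bench; origin at its underside's centre. Open front edge at x = -90 mm, towards the robot, free bench before it. Two lanes along x, centred at y = -38 and +38 mm, 66 mm wide, between rails standing 9 mm above the top; a rear rail closes them at x = +80 mm.
- stack: loose part-built stack, 1.6 kg, not to be shifted: steel foot 160 (x) x 100 (y) x 8 mm, a plate 130 x 60 x 5 mm, two ribs, a second such plate with its top at z = 46 mm, and two more ribs, 28 mm high, on top. Ribs: at x = -22 and +22 mm, 12 mm along x, 40 mm along y, so a plate on them juts out 10 mm on both long sides. Origin under the foot's centre.
- stack_top (a point): the middle of the stack at the height of the upper faces of the top ribs (74 mm above the bench), where the middle of the long plate's underside belongs; axes as the stack's
- crucible: small white lidded crucible, 52 mm wide, 58 mm high, standing between the block and the stack; origin at its foot; a bystander
- mouse: black computer mouse on a teal folder; a bystander
- caliper: steel caliper lying on the bench, 150 mm long; a bystander
- jar: amber jar, 60 mm wide, 85 mm high; a bystander
- beaker: small beaker, 66 mm wide, 85 mm high; a bystander
- weight: steel cylinder, 48 mm wide, 45 mm high; a bystander
- block_front (a point): the middle of the block's upper front edge, at the height of the top; axes as the block's, -x pointing out over the free bench. Ceramic slides on the polished top with a friction coefficient of about 0.25, and grips better on rubber finger pads, so a plate follows a fingertip pressed on it with some 5 to 15 N.
Things that resemble listed ones, but are neither listed nor needed, are in the scene too. Leave any black or turquoise look-alike of the long_plate alone.

How it is judged:
On the way, in this order (a step that is already met when the one before it is completed fails the run):
1. the long plate lies flat on the block and sticks out over its front edge by at least 15 mm (x of long_plate in the frame of block below -0.04 m and z of long_plate in the frame of block above 0.055 m and angle between long_plate's own z axis and vertical below 0.1 rad and contact force between long_plate and block above 0.3 N), for 0.1 s.
2. the long plate is held in the fingers, lifted clear, its underside at least 25 mm above the block's top (contact force between the fingers and long_plate above 1 N and contact force between long_plate and block below 0.05 N and z of long_plate in the frame of block above 0.085 m), for 0.2 s.
3. the long plate touches down on the stack while the fingers still hold it (contact force between the fingers and long_plate above 0.5 N and contact force between long_plate and stack above 0.3 N and horizontal distance between long_plate and stack_top below 0.03 m), for 0.1 s.
At the end, for the whole second after the job is handed in: the long plate rests, still and released, flat on the two top ribs of the stack, its middle within 12 mm along and 10 mm across of the stack's middle and its length within 0.12 rad of the stack's; the stack has moved less than 20 mm and the short plate less than 15 mm from where they began (x of long_plate in the frame of stack_top between -0.012 and 0.012 m and y of long_plate in the frame of stack_top between -0.01 and 0.01 m and z of long_plate in the frame of stack_top between -0.003 and 0.003 m and angle between the x axis of long_plate and the x axis of stack, either way round below 0.12 rad and angle between each of long_plate, stack's own z axis and vertical below 0.05 rad and linear speed of long_plate below 0.02 m/s and distance of stack from where it was at the start of the episode below 0.02 m and distance of short_plate from where it was at the start of the episode below 0.015 m); the robot touches nothing.
It fails at once if the long plate is pressed on the block with more than 40 N (contact force between long_plate and block above 40 N).
It fails at once if the long plate falls from the block or stack (height (world z) of long_plate below 0.035 m).
It fails at once if the short plate is moved by more than 15 mm (distance of short_plate from where it was at the start of the episode above 0.015 m).
It fails at once if the stack is shoved by more than 20 mm (distance of stack from where it was at the start of the episode above 0.02 m).
It fails at once if a bystander is knocked or moved by more than 30 mm (distance of any of crucible, mouse, caliper, jar, beaker, weight from where it was at the start of the episode above 0.03 m).
It also fails if it takes over 67 s, if anything falls off the work surface, if the arm or the gripper's body presses on something with over 40 N, if the wrist force passes 120 N, or if a joint passes its speed limit or range.

### The arm

A 6-joint arm with a two-finger parallel gripper is mounted at the origin on the work surface. World frame = base frame: x ahead of the robot, y to its left, z up, the work surface at z = 0. Lengths are in m, angles in rad, forces in N, time in s.
With the tool pointing down it reaches from about 0.25 to 0.775 m from the base axis. Payload 4 kg.
Tool frame: the origin (TCP) lies at the very end of the fingers, on their centre line; the grasp point (between the pads) lies 19 mm behind it; x points along the fingers, y is the direction in which the jaws open and shut, and the axes are right-handed (so a half turn about x gives the same grasp; the last joint's range is limited). The gripper opens to 94 mm and grips with 3 to 60 N. Pads are 16 mm wide; open, the fingers measure 119 mm over their backs; the gripper's body (75 mm by 177 mm) begins 78 mm behind the grasp point.
Start: joints at [-1.307, 0.087, 1.371, -0, 1.684, -0.103], TCP at [0.197, -0.513, 0.206] pointing down, gripper open.
Joint ranges: [-3.1, 3.1], [-0.76, 2.03], [0.27, 2.55], [-1.08, 4.22], [0.17, 2.65], [-2.57, 2.57]. Speed limits (rad/s): [2.79, 2.79, 3.14, 3.14, 3.14, 3.14].

### API

Orientations are given as [roll, pitch, yaw] about the fixed x, y, z axes, in that order (R = Rz(yaw) Ry(pitch) Rx(roll)).
In Python, from bench import robot gives the robot as it stands.
- The arm moves only by the tool carry_out, never from a script. Its argument "targets" is a list of rows, each a list of 5 numbers: the closure, from 0 (fully open) to 1 (shut), then the shift along the tool's x, y, z in cm, then the turn about the tool's x in degrees. In form: [[fingers, tx, ty, tz, turn], ...]. A call has 1 to 20 rows; each row shifts and turns the commanded pose from where the row before left it, along the tool's axes as they then stand; what a row does not reach is not made up. A row lasts 1/10 s, in which the tool goes at most 50 mm and 8.59 degrees, less where a joint would pass 70% of its speed; a pose out of reach is approached as far as the arm can. A call is refused whole if a number of a shift passes 5 or a number of a turn 8.59, either way. A call with a gripper value outside its range is refused whole. The fingers move at their own pace and stop on an object; the grip force is fixed at half the most. Time passes only in rows, so rows that do not move let the fingers close. It gives the time, the measured TCP pose, the force and the opening at its end, in the units of the state.
- robot.get_obs(): the state, without advancing time (a new reading comes with each control period).
- robot.snapshot(name): name is "scene" or "top"; returns a dict with "image" (420x560x3 uint8, red, green, blue), "camera_matrix" (3x3 intrinsics, pixels), "pose" (4x4, takes a point from camera to world coordinates). Camera axes: x right, y up, looking along -z (the intrinsics and any distortion apply to the point x, -y, -z); pixel columns grow to the right and rows downward; lengths in m; the calibration is good to about 2 mm. A picture is of the moment at which its call begins. There is no depth.
- robot.close_job(): hands the job in, once; it reports no verdict.
The state is a dict: "time": time; "joint_positions": joint angles; "qvel": joint speeds; "joint_torque": joint torques, N m; "tool_pos": TCP position; "ee_rot": TCP orientation; "wrist_force": force on the tool from outside, world axes, zero at the start; "wrist_torque": the same for the moment, N m; "width": finger opening in m.
Only numpy, scipy, OpenCV 4.12 (cv2) and the standard library are available. Lean on these libraries where they do the work, as an engineer would, in place of code of your own. Each camera call takes 0.05 s, during which the arm holds its last target. There are 200 camera calls.

## Working session

There is one attempt and no reset: what is moved stays moved. The work goes in short steps, Python scripts to look and compute and a tool call to move; the robot and the scene stay as the last step left them, time stands still between calls to the robot, and variables do not carry over. Pictures are saved under pics/ and viewed, about 8 in all and at most 12, crops included, and the job is handed in when it is done.

Besides the shell and the picture viewer there is one more tool, called as a command line: name --pt "numbers of a row" for each row, then --argument value for the rest. carry_out: Moves the arm, as the interface text tells. Its arguments: {"type":"object","properties":{"targets":{"type":"array","items":{"type":"array","items":{"type":"number"}}}},"required":["targets"]}

```bash
mkdir -p pics; python3 - <<'E'
from bench import robot
import cv2,pickle
for n in("scene","top"):
    s=robot.snapshot(n); cv2.imwrite(f"pics/{n}0.png",s["image"][:,:,::-1]); pickle.dump(s,open(f"{n}0.pkl","wb"))
    print(n,s["camera_matrix"],s["pose"],[k for k in s])
print(robot.get_obs())
E
```

```text
scene [[497.02946105   0.         277.78732167]
 [  0.         497.02946105 209.90231993]
 [  0.           0.           1.        ]] [[ 0.79439871 -0.50079214  0.34371197  0.95041989]
 [ 0.60724102  0.66761443 -0.43075436 -0.5624546 ]
 [-0.01374867  0.55090671  0.83445357  1.13305173]
 [ 0.          0.          0.          1.        ]] ['image', 'camera_matrix', 'pose']
top [[485.34513424   0.         272.81169352]
 [  0.         485.34513424 213.41210612]
 [  0.           0.           1.        ]] [[ 0.0112894   0.99534711 -0.09569056  0.40095107]
 [-0.99993207  0.01151487  0.00180437 -0.02602603]
 [ 0.00289784  0.09566369  0.99540949  1.38357373]
 [ 0.          0.          0.          1.        ]] ['image', 'camera_matrix', 'pose']
{'time': 0.1, 'joint_positions': array([-1.30709700e+00,  8.78781094e-02,  1.37205903e+00, -4.57447041e-06,
        1.68358530e+00, -1.03120161e-01]), 'qvel': array([-0.00110794, -0.00220413, -0.00275006, -0.00018735, -0.00091711,
        0.00063847]), 'joint_torque': array([ 3.12455719e-03, -3.41252589e+01, -3.03300869e+01,  7.21093384e-02,
        3.04770016e-02, -1.11307274e-04]), 'tool_pos': array([ 0.19711592, -0.5129551 ,  0.20444521]), 'ee_rot': array([-1.67156058,  1.56886654,  1.83685104]), 'wrist_force': array([0.2479904 , 0.12895756, 0.78450474]), 'wrist_torque': array([ 0.02931544, -0.02993497,  0.02810611]), 'width': 0.09396248570209711}
```

View pics/scene0.png

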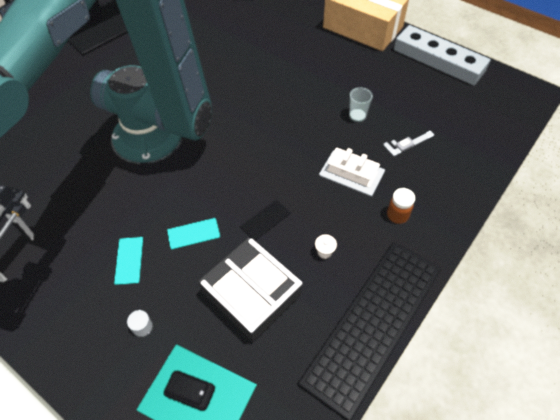

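View pics/top0.png

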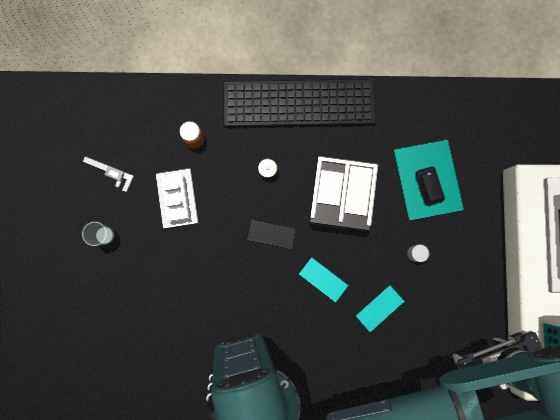

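The scene picture shows the block at about (251,287) and the stack at (352,170). In the top picture they are at (344,193) and (177,198). The long-plate candidates are the white plate in the block's right lane (360,190), the short white one at (329,188), the turquoise look-alikes at (323,280) and (380,308), and the black one at (271,234). The right-lane white plate fits best, so I'll confirm it in an enlarged crop.

```bash
python3 - <<'E'
import cv2,numpy as np
t=cv2.imread("pics/top0.png");s=cv2.imread("pics/scene0.png")
def crop(im,x,y,w,h,k):
    c=cv2.resize(im[y:y+h,x:x+w],None,fx=k,fy=k,interpolation=cv2.INTER_CUBIC)
    for i in range(0,w,10): cv2.putText(c,str(x+i),(i*k,8),0,.3,(0,255,255)); cv2.line(c,(i*k,10),(i*k,14),(0,255,255))
    for i in range(0,h,10): cv2.putText(c,str(y+i),(0,i*k+3),0,.3,(0,255,255))
    return c
a=crop(t,300,147,90,90,4+2); b=crop(t,145,160,60,75,6)
h=max(a.shape[0],b.shape[0]); im=np.zeros((540,800,3),np.uint8)
b=crop(t,145,163,43+15,70,4)
im[:540,:540]=a; im[:280,545:545+232]=b
c=crop(s,315,140,80,60,3); im[300:480,545:785]=c
cv2.imwrite("pics/c1.png",im)
cv2.imwrite("pics/c2.png",np.hstack([crop(s,195,230,112,112,5)]))
E
```

```text
(no output)
```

View pics/c1.png

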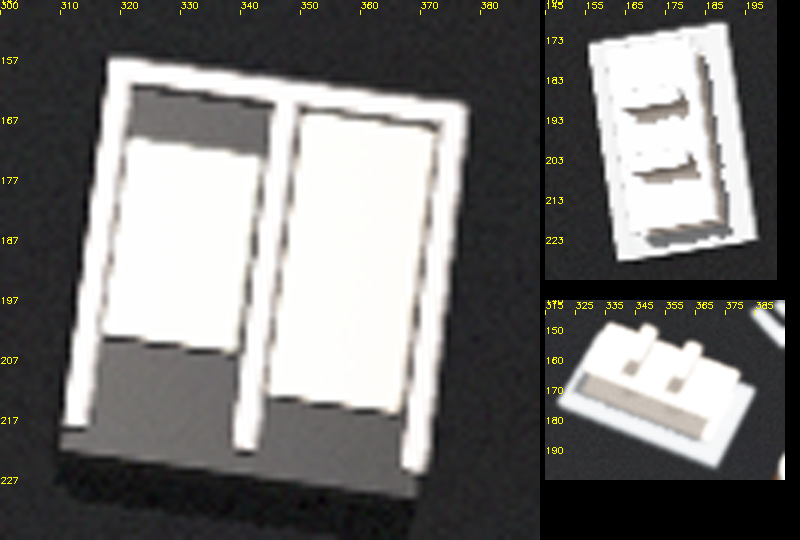

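View pics/c2.png

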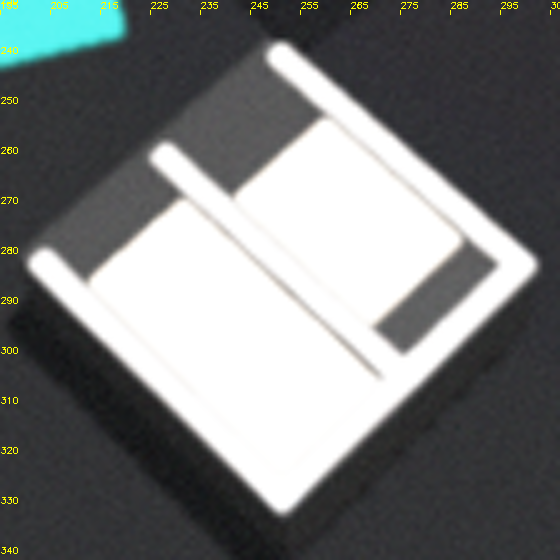

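```bash
cat >h.py <<'E'
import numpy as np,pickle
from scipy.optimize import least_squares
C={n:pickle.load(open(f"{n}0.pkl","rb")) for n in("top","scene")}
def proj(n,P):
    s=C[n];T=np.linalg.inv(s["pose"]);c=np.atleast_2d(P)@T[:3,:3].T+T[:3,3]
    K=s["camera_matrix"];return np.c_[K[0,0]*c[:,0]/-c[:,2]+K[0,2],-K[1,1]*c[:,1]/-c[:,2]+K[1,2]]
def ray(n,uv,z):
    s=C[n];K=s["camera_matrix"];d=s["pose"][:3,:3]@np.array([(uv[0]-K[0,2])/K[0,0],-(uv[1]-K[1,2])/K[1,1],-1]);o=s["pose"][:3,3]
    return o+d*(z-o[2])/d[2]
def place(p,L):
    c,s=np.cos(p[2]),np.sin(p[2]);L=np.atleast_2d(L)
    return np.c_[p[0]+c*L[:,0]-s*L[:,1],p[1]+s*L[:,0]+c*L[:,1],p[3]+L[:,2]]
def cr(o,k,q): return [o[i]+(q[i]+.5)/k-.5 for i in(0,1)]
E
python3 - <<'E'
from h import *
np.set_printoptions(precision=4,suppress=True)
T=lambda a,b:("top",cr((300,147),6,(a,b)));S=lambda a,b:("scene",cr((195,230),5,(a,b)))
B=[(T(110,58),(90,81,69)),(T(467,106),(90,-81,69)),(T(58,450),(-90,81,60)),(T(416,497),(-90,-81,60)),
(T(133,87),(80,71,69)),(T(440,125),(80,-71,69)),(S(265,38),(-90,81,60)),(S(30,250),(-90,-81,60)),
(S(540,265),(90,81,69)),(S(282,515),(90,-81,69)),(S(500,262),(80,71,69)),(S(403,355),(80,5,69))]
T=lambda a,b:("top",cr((145,163),4,(a,b)));S=lambda a,b:("scene",cr((315,140),3,(a,b)))
K=[(T(45,42),(80,50,8)),(T(180,23),(80,-50,8)),(T(212,238),(-80,-50,8)),(T(73,262),(-80,50,8)),
(S(12,102),(-80,50,8)),(S(173,167),(-80,-50,8)),(S(211,88),(80,-50,8)),
(S(40,75),(-65,30,46)),(S(160,140),(-65,-30,46)),(S(195,70),(65,-30,46)),(S(65,22),(65,30,46))]
def fit(D,p0,fz):
    def r(p,cams=("top","scene")):
        p=list(p)+([0] if fz else [])
        return np.concatenate([(proj(m[0],place(p,np.array(l)/1000.))-m[1])[0] for m,l in D if m[0] in cams])
    for cams in (("top",),("scene",),("top","scene")):
        s=least_squares(lambda p:r(p,cams),p0,loss="soft_l1");print(cams,s.x)
    print(r(s.x).reshape(-1,2));return s.x
g=ray("top",(344,193),.07);b=fit(B,[g[0],g[1],-.1,.01],0)
g=ray("top",(177,198),.02);k=fit(K,[g[0],g[1],.1],1)
for q in((268,396),(400,415),(303,113),(437,130)):
    w=ray("top",cr((300,147),6,q),b[3]+.065)-np.r_[b[:2],0];c,s=np.cos(b[2]),np.sin(b[2]);print("plate in block",c*w[0]+s*w[1],-s*w[0]+c*w[1])
for z in(0,):print("crucible",ray("top",(267,170),.05))
E
```

```text
('top',) [ 0.5853 -0.2202 -0.1236  0.0085]
('scene',) [ 0.5821 -0.2128 -0.127   0.0078]
('top', 'scene') [ 0.5846 -0.2177 -0.1244  0.0182]
[[-0.1987 -0.3908]
 [-0.4509 -0.4031]
 [-0.2839  0.0279]
 [-0.3434  0.3143]
 [-0.8425 -1.1376]
 [-0.0388 -0.4603]
 [ 0.0085 -0.0327]
 [-3.3303  0.7479]
 [-1.2976 -0.3228]
 [-0.5969 -1.4008]
 [ 0.55    0.3606]
 [-0.2392  1.033 ]]
('top',) [0.5748 0.2469 0.1668]
('scene',) [0.579  0.2492 1.3172]
('top', 'scene') [0.5782 0.2481 1.1207]
[[-12.7412  26.6422]
 [-30.1735   0.4326]
 [ 11.4409 -28.6956]
 [ 30.1104  -3.4368]
 [  0.3852  -3.6594]
 [-35.445    0.0873]
 [  0.6175   5.1984]
 [  0.0493  -0.0162]
 [-28.9069  -6.3479]
 [ -0.3057  -0.2279]
 [ 31.377    1.1358]]
plate in block -0.05338134275024741 -0.00971618938138035
plate in block -0.05385436786267134 -0.06945641642220542
plate in block 0.0766780407853979 -0.00980829726654752
plate in block 0.07717080936821975 -0.0709055204241594
crucible [ 0.6504 -0.0109  0.05  ]
```

```bash
cat >fit.py <<'E'
from h import *
np.set_printoptions(precision=4,suppress=True)
T=lambda a,b:("top",cr((300,147),6,(a,b)));S=lambda a,b:("scene",cr((195,230),5,(a,b)))
B=[(T(110,58),(90,81,69)),(T(467,106),(90,-81,69)),(T(58,450),(-90,81,60)),(T(416,497),(-90,-81,60)),
(T(133,87),(80,71,69)),(T(440,125),(80,-71,69)),(T(270,103),(80,5,69)),(T(300,105),(80,-5,69)),(S(265,38),(-90,81,60)),
(S(540,265),(90,81,69)),(S(282,515),(90,-81,69)),(S(500,262),(80,71,69)),(S(403,355),(80,5,69))]
T=lambda a,b:("top",cr((145,163),4,(a,b)));S=lambda a,b:("scene",cr((315,140),3,(a,b)))
K=[(T(45,42),(80,50,8)),(T(180,23),(80,-50,8)),(T(212,238),(-80,-50,8)),(T(73,262),(-80,50,8)),
(S(12,102),(-80,-50,8)),(S(173,167),(80,-50,8)),(S(211,88),(80,50,8)),
(S(40,75),(-65,-30,46)),(S(160,140),(65,-30,46)),(S(195,70),(65,30,46)),(S(65,22),(-65,30,46))]
def fit(D,p0,fz):
    def r(p,cams=("top","scene")):
        p=list(p)+([0] if fz else [])
        return np.concatenate([(proj(m[0],place(p,np.array(l)/1000.))-m[1])[0] for m,l in D if m[0] in cams])
    for cams in (("top",),("scene",),("top","scene")):
        s=least_squares(lambda p:r(p,cams),p0,loss="soft_l1");print(cams,s.x)
    print(r(s.x).reshape(-1,2));return s.x
g=ray("top",(344,193),.07);b=fit(B,[g[0],g[1],-.1,.01],0)
g=ray("top",(177,198),.02);k=fit(K,[g[0],g[1],.1],1)
E
python3 fit.py; python3 - <<'E'
import cv2,numpy as np
from scipy.optimize import least_squares
s=cv2.imread("pics/top0.png",0)
print(s[185,315:382]); print(s[190:225,352])
E
```

```text
('top',) [ 0.5852 -0.2201 -0.1233  0.0087]
('scene',) [ 0.5882 -0.221  -0.1174  0.0269]
('top', 'scene') [ 0.5843 -0.2182 -0.1212  0.0175]
[[-0.1627 -0.1486]
 [-0.4234 -0.3486]
 [-0.0345  0.2664]
 [-0.1019  0.3614]
 [-0.7951 -0.907 ]
 [ 0.0012 -0.3946]
 [ 0.5098 -0.3936]
 [-0.8309 -0.2449]
 [-0.3438  0.1973]
 [-1.5284 -0.2585]
 [-0.6453 -1.2058]
 [ 0.3236  0.4426]
 [-0.3927  1.1656]]
('top',) [0.5748 0.2469 0.1668]
('scene',) [0.5771 0.2485 0.1727]
('top', 'scene') [0.5762 0.2478 0.1697]
[[-0.8398 -0.4387]
 [-0.0564 -1.0936]
 [-0.0814  0.0119]
 [-0.2316 -0.4527]
 [-0.0312  0.4112]
 [-1.0656 -0.2767]
 [-0.6491  0.5562]
 [-0.7    -2.0338]
 [ 2.8562 -6.7202]
 [-0.7397  1.2227]
 [-0.2692  0.9653]]
[248 253 253 201 219 252 254 254 254 254 254 254 254 253 253 253 253 253
 253 253 253 253 253 253 253 253 237 144 247 253 252 232 137 247 253 253
 253 253 253 253 253 253 253 253 253 253 253 253 253 253 253 253 252 252
 252 199 190 248 251 251 179  38  36  37  34  30  36]
[253 253 253 253 253 253 253 253 253 253 253 253 253 253 253 253 253 253
 253 253 253 253 253 250  72 102 100 103 100 100 103 102 100 102 100]
```

The enlarged crop confirms it: the right-lane plate (crop 268–437 × 113–415) measures about 130 × 60 mm, and the left one about 90 mm. The block is at about (0.585, -0.219), yaw -0.122. The stack is at about (0.5755, 0.2475), yaw 0.168. Next I'll work out the approach in tool axes.

```bash
cat >mv.py <<'E'
import numpy as np
from scipy.spatial.transform import Rotation as Ro
from bench import robot
np.set_printoptions(precision=4,suppress=True)
def go(target,yaw):
    """tool-axis shift (cm, before turning) and turn so that jaws (tool y) lie along y axis of frame with yaw"""
    o=robot.get_obs();R=Ro.from_euler("xyz",o["ee_rot"]).as_matrix()
    d=R.T@(np.array(target)-o["tool_pos"])*100
    w=R.T@np.array([-np.sin(yaw),np.cos(yaw),0]);t=np.degrees(np.arctan2(w[2],w[1]));t=(t+90)%180-90
    print("t",o["time"],"tcp",o["tool_pos"],"F",o["wrist_force"],"w",o["width"],"q",o["joint_positions"]);print("R cols",R.T);print("shift",d,"turn",t)
def blk(x,y,z,b=(.5848,-.2190,-.122)):
    c,s=np.cos(b[2]),np.sin(b[2]);return [b[0]+c*x-s*y,b[1]+s*x+c*y,z]
E
python3 -c "
from mv import *
go(blk(.055,-.039,.12),-.122)"
```

```text
t 0.1 tcp [ 0.1971 -0.513   0.2044] F [0.248  0.129  0.7845] w 0.09396248570209711 q [-1.3071  0.0879  1.3721 -0.      1.6836 -0.1031]
R cols [[-0.0005  0.0019 -1.    ]
 [ 0.3586 -0.9335 -0.0019]
 [-0.9335 -0.3586 -0.0002]]
shift [  8.4686  -7.4935 -49.7548] turn 28.007301481254302
```

carry_out --pt "1 0 -0.5 -3.3 0" --pt "1 0 -0.5 -3.3 0" --pt "1 0 -0.5 -3.3 0" --pt "1 0 -0.5 -3.3 0" --pt "1 0 -0.5 -3.3 0" --pt "1 0 -0.5 -3.3 0" --pt "1 0 -0.5 -3.3 0" --pt "1 0 -0.5 -3.3 0" --pt "1 0 -0.5 -3.3 0" --pt "1 0 -0.5 -3.3 0" --pt "1 0 -0.5 -3.3 0" --pt "1 0 -0.5 -3.3 0" --pt "1 0 -0.5 -3.3 0" --pt "1 0 -0.5 -3.3 0" --pt "1 0 -0.5 -3.3 0" --pt "1 2 0 0 7" --pt "1 2 0 0 7" --pt "1 2 0 0 7" --pt "1 2 0 0 7" --pt "1 0 0 0 0"

```text
time: 2.1
tool_pos: [0.6301, -0.2647, 0.1203]
ee_rot: [-0.347, 1.562, 2.673]
wrist_force: [-1.4, 0.0, -0.3]
width: 0.0004
```

```bash
python3 -c "
from mv import *
go(blk(.055,-.039,.095),-.122)
import cv2
for n in('top','scene'):cv2.imwrite(f'pics/{n}1.png',robot.snapshot(n)['image'][:,:,::-1])
s=cv2.imread('pics/scene1.png')[180:360,150:390];cv2.imwrite('pics/c3.png',cv2.resize(s,None,fx=3,fy=3,interpolation=2))"
```

```text
t 2.1 tcp [ 0.6301 -0.2647  0.1203] F [-1.3922  0.0387 -0.2608] w 0.0004185691534601019 q [-0.4805  0.4192  1.1337 -0.0001  1.5977  1.2119]
R cols [[-0.0081  0.0041 -1.    ]
 [-0.1213 -0.9926 -0.0031]
 [-0.9926  0.1213  0.0085]]
shift [ 2.5311 -0.0744 -0.4666] turn 0.0240821109635192
```

View pics/c3.png

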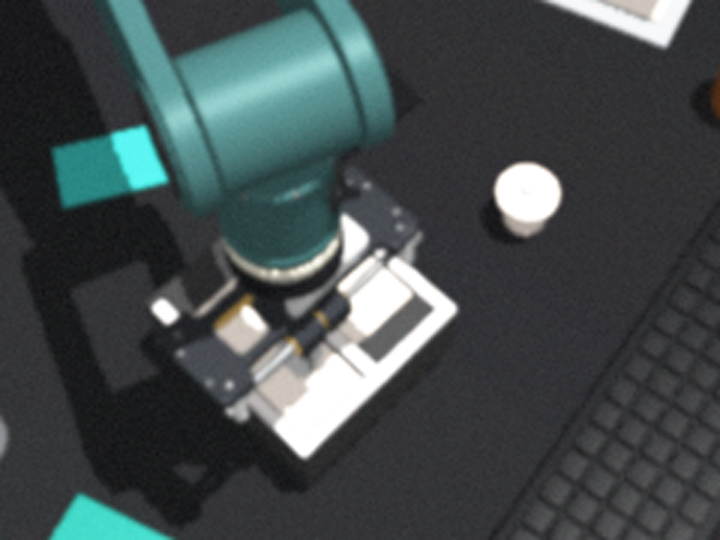

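The picture shows the gripper over the long-plate lane, yaw aligned and clear of the crucible at crop (528,195). I'll descend.

carry_out --pt "1 1.0 0 -0.4 0" --pt "1 1.0 0 0 0" --pt "1 0.5 0 0 0" --pt "1 0.2 0 0 0" --pt "1 0.2 0 0 0" --pt "1 0 0 0 0" --pt "1 0 0 0 0"

```text
time: 2.9
tool_pos: [0.6365, -0.2665, 0.0969]
ee_rot: [2.683, 1.57, -0.58]
wrist_force: [-0.3, 0.4, -0.6]
width: 0.0007
```

carry_out --pt "1 0.1 0 0 0" --pt "1 0.1 0 0 0" --pt "1 0 0 0 0"

```text
time: 3.2
tool_pos: [0.6364, -0.2664, 0.0944]
ee_rot: [0.402, 1.571, -2.861]
wrist_force: [0.2, -1.0, -0.0]
width: 0.0005
```

carry_out --pt "1 0.1 0 0 0" --pt "1 0.1 0 0 0" --pt "1 0 0 0 0"

```text
time: 3.5
tool_pos: [0.6363, -0.2663, 0.0922]
ee_rot: [-0.171, 1.57, 2.848]
wrist_force: [0.7, 0.3, 0.9]
width: 0.0004
```

carry_out --pt "1 0.1 0 0 0" --pt "1 0.1 0 0 0" --pt "1 0 0 0 0"

```text
time: 3.8
tool_pos: [0.6363, -0.2663, 0.0902]
ee_rot: [-0.207, 1.57, 2.812]
wrist_force: [-0.3, -0.9, -0.1]
width: 0.0004
```

carry_out --pt "1 0.1 0 0 0" --pt "1 0.1 0 0 0" --pt "1 0 0 0 0"

```text
time: 4.1
tool_pos: [0.6363, -0.2663, 0.0883]
ee_rot: [-0.192, 1.57, 2.828]
wrist_force: [0.3, -0.0, 0.6]
width: 0.0003
```

carry_out --pt "1 0.1 0 0 0" --pt "1 0 0 0 0"

```text
time: 4.3
tool_pos: [0.6363, -0.2664, 0.0873]
ee_rot: [-0.103, 1.571, 2.917]
wrist_force: [-0.4, -0.3, -0.3]
width: 0.0007
```

carry_out --pt "1 0.1 0 0 0" --pt "1 0 0 0 0"

```text
time: 4.5
tool_pos: [0.6363, -0.2664, 0.0863]
ee_rot: [-0.123, 1.571, 2.897]
wrist_force: [0.3, -0.4, 0.7]
width: 0.0005
```

carry_out --pt "1 0.1 0 0 0" --pt "1 0 0 0 0"

```text
time: 4.7
tool_pos: [0.6364, -0.2664, 0.0855]
ee_rot: [2.543, 1.571, -0.72]
wrist_force: [0.0, -0.6, -0.2]
width: 0.0005
```

carry_out --pt "1 0.1 0 0 0" --pt "1 0 0 0 0"

```text
time: 4.9
tool_pos: [0.6366, -0.2665, 0.0855]
ee_rot: [2.684, 1.57, -0.579]
wrist_force: [-0.2, 0.4, 4.3]
width: -0.0
```

Contact at z≈0.0855, so the block's underside is about 20.5 mm up, within the stated range. I'll press slightly more and drag towards -x block (tool +z).

carry_out --pt "1 0.1 0 0 0" --pt "1 0 0 0 0"

```text
time: 5.1
tool_pos: [0.6369, -0.2667, 0.0854]
ee_rot: [2.728, 1.568, -0.536]
wrist_force: [-1.0, 0.8, 6.8]
width: 0.0003
```

carry_out --pt "1 0.03 0 0.1 0" --pt "1 0 0 0.2 0" --pt "1 0 0 0.3 0" --pt "1 0 0 0.4 0"

```text
time: 5.5
tool_pos: [0.6283, -0.2659, 0.0854]
ee_rot: [2.849, 1.565, -0.414]
wrist_force: [1.6, -0.8, 4.6]
width: 0.0007
```

carry_out --pt "1 0.08 0 0.3 0" --pt "1 0 0 0.3 0" --pt "1 0 0 0.4 0" --pt "1 0 0 0.4 0" --pt "1 0 0 0.4 0" --pt "1 0 0 0.4 0" --pt "1 0 0 0.3 0" --pt "1 0 0 0 0"

```text
time: 6.3
tool_pos: [0.6034, -0.263, 0.0854]
ee_rot: [2.797, 1.564, -0.467]
wrist_force: [0.9, -0.4, 6.7]
width: 0.0005
```

```bash
python3 -c "
from mv import *
go(blk(-.03,-.039,.0855),-.122)
import cv2
for n in('top','scene'):cv2.imwrite(f'pics/{n}2.png',robot.snapshot(n)['image'][:,:,::-1])
a=cv2.imread('pics/scene2.png')[220:345,150:310];b=cv2.imread('pics/top2.png')[150:275,300:400]
cv2.imwrite('pics/c4.png',cv2.resize(np.hstack([a,b]),None,fx=3,fy=3,interpolation=2))"
```

```text
t 6.3 tcp [ 0.6034 -0.263   0.0854] F [ 0.9126 -0.4328  6.6593] w 0.000533245222545491 q [-0.4972  0.369   1.2717  0.0002  1.4944  1.1955]
R cols [[ 0.0058 -0.0029 -1.    ]
 [-0.1217 -0.9926  0.0022]
 [-0.9926  0.1217 -0.0061]]
shift [-0.0462 -0.2406  5.38  ] turn 0.001977888444571363
```

View pics/c4.png

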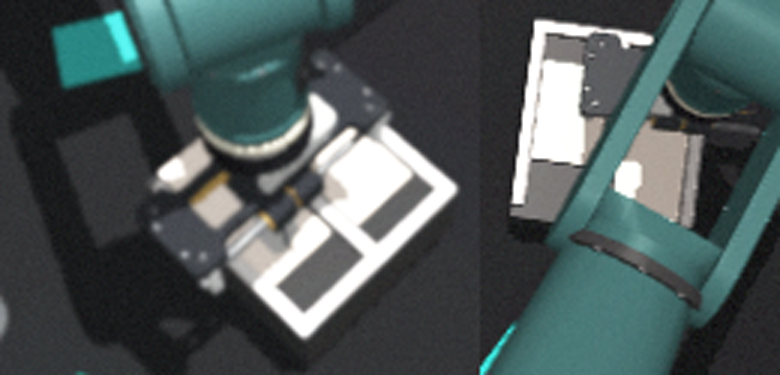

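The granite is now exposed behind the plate (crop (320,280)), so the plate follows the finger. I'll continue.

carry_out --pt "1 0 0 0.2 0" --pt "1 0 0 0.3 0" --pt "1 0 0 0.4 0" --pt "1 0 0 0.4 0" --pt "1 0 0 0.4 0" --pt "1 0 0 0.4 0" --pt "1 0 0 0.4 0" --pt "1 0 0 0.3 0" --pt "1 0 0 0 0"

```text
time: 7.3
tool_pos: [0.5757, -0.2597, 0.0854]
ee_rot: [2.785, 1.564, -0.479]
wrist_force: [1.1, -0.6, 7.7]
width: 0.0005
```

carry_out --pt "1 0 0 0.2 0" --pt "1 0 0 0.3 0" --pt "1 0 0 0.4 0" --pt "1 0 0 0.4 0" --pt "1 0 0 0.4 0" --pt "1 0 0 0.3 0" --pt "1 0 0 0.1 0" --pt "1 0 0 0 0"

```text
time: 8.1
tool_pos: [0.5551, -0.2572, 0.0854]
ee_rot: [2.788, 1.564, -0.476]
wrist_force: [0.7, -0.9, 7.2]
width: 0.0004
```

carry_out --pt "1 -0.2 0 0 0" --pt "1 -1 0 0 0" --pt "0 -3 0 0 0" --pt "0 -3 0 0 0" --pt "0 -1 4 2 0" --pt "0 0 4 2 0" --pt "0 0 4 2 0" --pt "0 0 4 2 0" --pt "0 0 4 0 0" --pt "0 0 0 0 0"

```text
time: 9.1
tool_pos: [0.4468, -0.4492, 0.1632]
ee_rot: [0.417, 1.569, -2.853]
wrist_force: [-0.4, -0.6, -0.4]
width: 0.0611
```

```bash
python3 -c "
from mv import *
go(blk(-.105,-.039,.15),-.122)
import cv2
for n in('top','scene'):cv2.imwrite(f'pics/{n}3.png',robot.snapshot(n)['image'][:,:,::-1])
a=cv2.imread('pics/scene3.png')[225:345,190:310];b=cv2.imread('pics/top3.png')[145:265,295:395]
a=cv2.resize(a,None,fx=3.5,fy=3.5,interpolation=2);b=cv2.resize(b,None,fx=3.5,fy=3.5,interpolation=2);cv2.imwrite('pics/c5.png',np.hstack([a,b]))"
```

```text
t 9.1 tcp [ 0.4468 -0.4492  0.1632] F [-0.3877 -0.5733 -0.449 ] w 0.06110703367196295 q [-0.8765  0.285   1.2239 -0.0018  1.6334  0.822 ]
R cols [[-0.0019 -0.0006 -1.    ]
 [-0.1275 -0.9918  0.0008]
 [-0.9918  0.1275  0.0018]]
shift [  1.3048 -20.6266  -0.2796] turn -0.33330906590776976
```

View pics/c5.png

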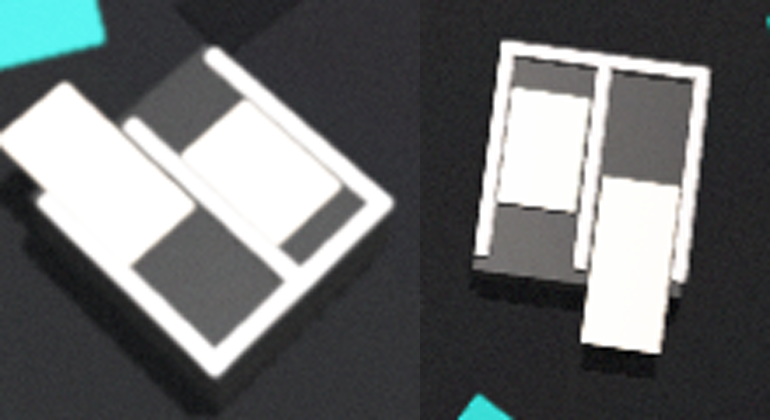

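Unobstructed view: the plate sticks out of the right lane by a good 45 mm. The top crop corners are at (580,345), (660,354), (602,177) and (681,185), and the short plate hasn't moved. Now I'll get positions with the height known from contact.

```bash
cat >f2.py <<'E'
from h import *
np.set_printoptions(precision=4,suppress=True)
T=lambda a,b:("top",cr((295,145),3.5,(a-420,b)));S=lambda a,b:("scene",cr((190,225),3.5,(a,b)))
P=[(T(580,345),(-65,30,5)),(T(660,354),(-65,-30,5)),(T(602,177),(65,30,5)),(T(681,185),(65,-30,5)),
(S(66,82),(-65,30,5)),(S(0,135),(-65,-30,5)),(S(194,207),(65,30,5)),(S(130,265),(65,-30,5))]
def fit(D,p0,z):
    def r(p,cams=("top","scene")):
        return np.concatenate([(proj(m[0],place(list(p)+[z],np.array(l)/1000.))-m[1])[0] for m,l in D if m[0] in cams])
    for cams in (("top",),("scene",),("top","scene")):
        s=least_squares(lambda p:r(p,cams),p0,loss="soft_l1");print(cams,s.x,s.cost)
    return s.x
E
python3 -c "
from f2 import *
p=fit(P,[.52,-.25,-.12],.0805)
import fit as F
b=fit(F.B,[.58,-.22,-.12],.0205)
c,s=np.cos(b[2]),np.sin(b[2]);d=p-b;print('in block',c*d[0]+s*d[1],-s*d[0]+c*d[1])
" | grep -v '^\[\?\[\|^ \['
```

```text
('top',) [ 0.5096 -0.2489 -0.1247] 0.42176492536703525
('scene',) [ 0.5135 -0.2477 -0.1413] 0.9466019425694541
('top', 'scene') [ 0.5118 -0.2482 -0.1364] 3.479070557533772
('top',) [ 0.5852 -0.2201 -0.1233  0.0087]
('scene',) [ 0.5882 -0.221  -0.1174  0.0269]
('top', 'scene') [ 0.5843 -0.2182 -0.1212  0.0175]
('top',) [0.5748 0.2469 0.1668]
('scene',) [0.5771 0.2485 0.1727]
('top', 'scene') [0.5762 0.2478 0.1697]
('top',) [ 0.5832 -0.2183 -0.1236] 1.310972381775702
('scene',) [ 0.5861 -0.2187 -0.1177] 1.8498679492408543
('top', 'scene') [ 0.5843 -0.2182 -0.1232] 4.673137671883086
in block -0.0682785829653419 -0.03861657515877225
```

```bash
python3 -c "
from mv import *
b=(.5843,-.2182,-.125)
print(blk(-.104,-.0385,.12,b))
go(blk(-.104,-.0385,.163,b),-.127)"
```

```text
[np.float64(0.4763114653728186), np.float64(-0.24343343791626548), 0.12]
t 9.2 tcp [ 0.4487 -0.4452  0.1636] F [-0.5585  0.8042  0.6545] w 0.06889286875416607 q [-0.8715  0.2824  1.2264  0.0005  1.6347  0.823 ]
R cols [[-0.0008  0.0018 -1.    ]
 [-0.1233 -0.9924 -0.0017]
 [-0.9924  0.1233  0.001 ]]
shift [  0.0976 -20.3641  -0.2527] turn 0.1961876658289441
```

carry_out --pt "0 0 -2.4 -0.1 0.2" --pt "0 0 -4 -0.1 0" --pt "0 0 -4 -0.1 0" --pt "0 0 -4 0 0" --pt "0 0 -4 0 0" --pt "0 0 -2 0 0" --pt "0 0 0 0 0" --pt "0 0 0 0 0" --pt "0 2 0 0 0" --pt "0 2 0 0 0" --pt "0 0 0 0 0" --pt "0 0 0 0 0" --pt "0 0 0 0 0"

```text
time: 10.5
tool_pos: [0.4782, -0.2438, 0.1256]
ee_rot: [2.631, 1.569, -0.636]
wrist_force: [0.6, -0.4, 0.2]
width: 0.094
```

```bash
python3 -c "
from mv import *
go((.4763,-.2434,.066),-.127)"
```

```text
t 10.5 tcp [ 0.4782 -0.2438  0.1256] F [ 0.5744 -0.407   0.1992] w 0.09404786562843467 q [-0.577   0.0858  1.5312 -0.0001  1.5225  1.1198]
R cols [[ 0.0017 -0.0012 -1.    ]
 [-0.1257 -0.9921  0.001 ]
 [-0.9921  0.1257 -0.0018]]
shift [ 5.9626 -0.0236  0.2094] turn 0.05287444791036933
```

carry_out --pt "0 1.5 0 0.2 0" --pt "0 2 0 0 0" --pt "0 1.5 0 0 0" --pt "0 0.7 0 0 0" --pt "0 0.2 0 0 0" --pt "0 0 0 0 0" --pt "0 0 0 0 0"

```text
time: 11.2
tool_pos: [0.4763, -0.2431, 0.0664]
ee_rot: [2.656, 1.569, -0.611]
wrist_force: [-0.1, 0.5, -0.7]
width: 0.0939
```

carry_out --pt "0.2 0 0 0 0" --pt "0.3 0 0 0 0" --pt "0.35 0 0 0 0" --pt "0.4 0 0 0 0" --pt "0.5 0 0 0 0" --pt "0.6 0 0 0 0" --pt "0.6 0 0 0 0" --pt "0.6 0 0 0 0"

```text
time: 12.0
tool_pos: [0.4757, -0.2427, 0.0655]
ee_rot: [2.314, 1.571, -0.953]
wrist_force: [0.0, 0.2, 0.4]
width: 0.0591
```

Width is about 60 mm, so the plate is between the pads. I'll lift.

carry_out --pt "1 0 0 0 0" --pt "1 0 0 0 0" --pt "1 -0.2 0 0 0" --pt "1 -0.4 0 0 0" --pt "1 -0.6 0 0 0" --pt "1 -0.8 0 0 0" --pt "1 -1 0 0 0" --pt "1 -1 0 0 0" --pt "1 -1 0 0 0" --pt "1 -0.6 0 0 0" --pt "1 -0.3 0 0 0" --pt "1 -0.1 0 0 0" --pt "1 0 0 0 0" --pt "1 0 0 0 0" --pt "1 0 0 0 0"

```text
time: 13.5
tool_pos: [0.4754, -0.2425, 0.1248]
ee_rot: [-0.395, 1.57, 2.621]
wrist_force: [0.6, 0.5, -1.2]
width: 0.0594
```

```bash
python3 -c "
from mv import *
o=robot.get_obs();print(o['wrist_force'],o['wrist_torque'])
import cv2
for n in('top','scene'):cv2.imwrite(f'pics/{n}4.png',robot.snapshot(n)['image'][:,:,::-1])
a=cv2.imread('pics/scene4.png')[180:345,120:310]
cv2.imwrite('pics/c6.png',cv2.resize(a,None,fx=3.5,fy=3.5,interpolation=2))"
```

```text
[ 0.5569  0.5312 -1.2314] [0.1266 0.0289 0.0027]
```

View pics/c6.png

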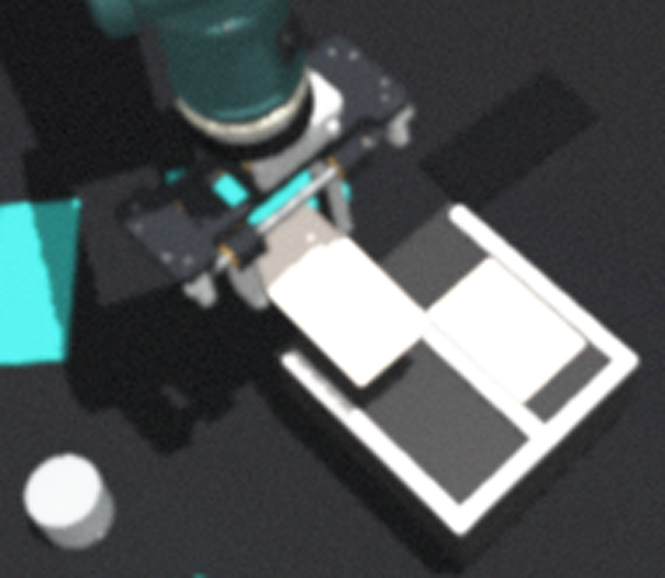

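Lifted: the rear corners are at crop (428,322) and (360,386). I'll check whether the plate has drooped.

```bash
python3 -c "
from h import *
t=np.array([.4754,-.2425]);y=-.13
u=np.array([np.cos(y),np.sin(y)]);v=np.array([-u[1],u[0]])
for px in ((428,322),(360,386)): print('meas',cr((120,180),3.5,px))
for th in (0,.05,.1,.2):
  for s in(1,-1):
    L=.036+.065; q=t+u*L*np.cos(th)+v*.03*s
    print(th,s,proj('scene',np.r_[q,.1448-L*np.sin(th)])[0])
"
```

```text
meas [241.92857142857144, 271.6428571428571]
meas [222.5, 289.92857142857144]
0 1 [243.03244004 270.57221046]
0 -1 [222.71502708 288.44408358]
0.05 1 [243.15787056 271.55913979]
0.05 -1 [222.92342552 289.38138539]
0.1 1 [243.20469999 272.46418311]
0.1 -1 [223.05256875 290.23398739]
0.2 1 [243.06595521 274.0229259 ]
0.2 -1 [223.07571108 291.68018096]
```

```bash
python3 -c "
from mv import *
go((.5402,.2415,.16),.168)"
```

```text
t 13.6 tcp [ 0.4756 -0.2426  0.125 ] F [ 0.7491 -0.333  -1.2433] w 0.05965906724787836 q [-0.5779  0.0817  1.5369 -0.0001  1.5236  1.1183]
R cols [[-0.0006  0.0003 -1.    ]
 [-0.1251 -0.9921 -0.0002]
 [-0.9921  0.1251  0.0006]]
shift [ -3.4905 -48.8363  -0.358 ] turn -16.81011768861191
```

carry_out --pt "1 -0.5 0 0 0" --pt "1 -1 0 0 0" --pt "1 -1.2 -0.2 0 0" --pt "1 -1.2 -0.5 0 0" --pt "1 -1 -1 0 0" --pt "1 -0.4 -1.5 0 0" --pt "1 -0.2 -2 0 0" --pt "1 0 -2.5 0 0" --pt "1 0 -2.5 0 0" --pt "1 0 -2.5 0 0" --pt "1 0 -2.5 0 0" --pt "1 0 -2.5 0 0" --pt "1 0 -2.5 0 0" --pt "1 0 -2.5 0 0" --pt "1 0 -2.5 0 0" --pt "1 0 -2.5 0 0" --pt "1 0 -2.5 0 0" --pt "1 0 -2.5 0 0" --pt "1 0 -2.5 0 0" --pt "1 0 -2.5 0 0"

```text
time: 15.6
tool_pos: [0.5221, 0.1337, 0.1805]
ee_rot: [-0.684, 1.57, 2.333]
wrist_force: [0.1, 0.3, -0.8]
width: 0.0592
```

carry_out --pt "1 0 -2.5 0 0" --pt "1 0 -2.5 0 0" --pt "1 0 -2 -0.1 0" --pt "1 0 -1.5 -0.1 0" --pt "1 0 -1.1 -0.1 0" --pt "1 0 -0.6 0 0" --pt "1 0 -0.2 0 0" --pt "1 0 -0.2 0 0" --pt "1 0 0 0 -0.8" --pt "1 0 0 0 -2" --pt "1 0 0 0 -3" --pt "1 0 0 0 -3" --pt "1 0 0 0 -3" --pt "1 0 0 0 -2.5" --pt "1 0 0 0 -1.5" --pt "1 0 0 0 -1" --pt "1 0 0 0 0" --pt "1 0 0 0 0" --pt "1 0 0 0 0"

```text
time: 17.5
tool_pos: [0.5391, 0.2361, 0.1804]
ee_rot: [1.991, 1.571, -0.983]
wrist_force: [0.6, 0.6, -1.2]
width: 0.0595
```

```bash
python3 -c "
from mv import *
go((.5402,.2415,.1),.168)
"
```

```text
t 17.5 tcp [0.5391 0.2361 0.1804] F [ 0.6102  0.6268 -1.2277] w 0.05947502294947364 q [ 0.3165  0.179   1.3177 -0.0001  1.6449  1.7198]
R cols [[ 0.0001 -0.0001 -1.    ]
 [ 0.1668 -0.986   0.0001]
 [-0.986  -0.1668 -0.    ]]
shift [ 8.0378 -0.5148 -0.1971] turn -0.025769093208623417
```

Aligned to within a few mm. I'll correct the shift and lower to z≈0.08, then look.

carry_out --pt "1 0.5 -0.3 -0.1 0" --pt "1 1 -0.2 -0.1 0" --pt "1 1.5 0 0 0" --pt "1 1.8 0 0 0" --pt "1 1.8 0 0 0" --pt "1 1.3 0 0 0" --pt "1 0.8 0 0 0" --pt "1 0.5 0 0 0" --pt "1 0.2 0 0 0" --pt "1 0 0 0 0" --pt "1 0 0 0 0"

```text
time: 18.6
tool_pos: [0.5408, 0.2416, 0.0873]
ee_rot: [-3.044, 1.569, 0.265]
wrist_force: [-0.6, 0.3, -1.4]
width: 0.059
```

```bash
python3 -c "
from mv import *
go((.5402,.2415,.060),.168)
import cv2
for n in('top','scene'):cv2.imwrite(f'pics/{n}5.png',robot.snapshot(n)['image'][:,:,::-1])
a=cv2.imread('pics/scene5.png')[110:230,290:410];b=cv2.imread('pics/top5.png')[145:265,130:240]
cv2.imwrite('pics/c7.png',cv2.resize(np.hstack([a,b]),None,fx=3.4,fy=3.4,interpolation=2))"
```

```text
t 18.6 tcp [0.5408 0.2416 0.0873] F [-0.5982  0.3082 -1.3521] w 0.05901968043838984 q [ 0.3245  0.2298  1.4446 -0.0001  1.4654  1.7275]
R cols [[ 0.0017  0.0005 -1.    ]
 [ 0.167  -0.9859 -0.0002]
 [-0.9859 -0.167  -0.0017]]
shift [2.7289 0.0004 0.0659] turn -0.009739903280944873
```

View pics/c7.png

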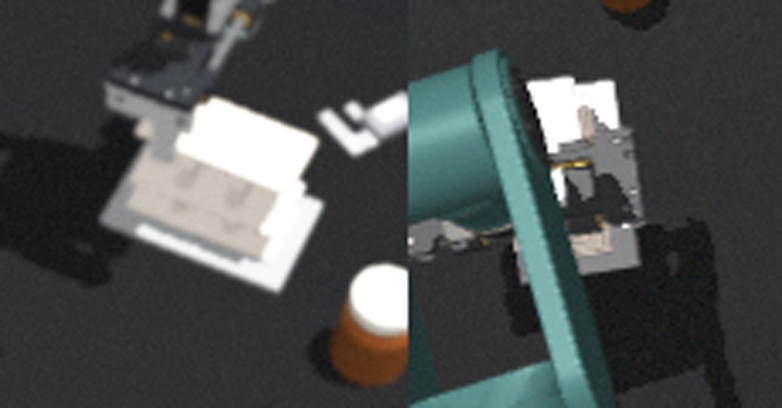

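The plate hovers square over the stack, its far corners at about crop (320,140) and (300,183). I'll lower slowly to touch. Expected contact is at TCP z≈0.059.

carry_out --pt "1 0.5 0 0 0" --pt "1 0.7 0 0 0" --pt "1 0.5 0 0 0" --pt "1 0.3 0 0 0" --pt "1 0.2 0 0 0" --pt "1 0.1 0 0 0" --pt "1 0 0 0 0"

```text
time: 19.4
tool_pos: [0.5402, 0.2414, 0.0633]
ee_rot: [1.114, 1.571, -1.86]
wrist_force: [-0.2, -0.3, -1.1]
width: 0.0597
```

```bash
python3 -c "
from h import *
for px in ((320,140),(300,183)): print('meas',cr((290,110),3.4,px))
print(proj('scene',place((.576,.2476,.168,.1024),np.array([(65,30,5),(65,-30,5)])/1000)))
from mv import *
go((.5402,.2415,.060),.168);print(robot.get_obs()['wrist_torque'])"
```

```text
meas [383.7647058823529, 150.8235294117647]
meas [377.88235294117646, 163.47058823529412]
[[382.39454333 149.87738298]
 [374.04645937 165.54168512]]
t 19.4 tcp [0.5402 0.2414 0.0633] F [-0.155  -0.3201 -1.069 ] w 0.059679307170783416 q [ 0.3245  0.2471  1.4733 -0.0001  1.4213  1.7275]
R cols [[-0.     -0.0001 -1.    ]
 [ 0.167  -0.986   0.0001]
 [-0.986  -0.167   0.0001]]
shift [ 0.328  -0.0104  0.0023] turn -0.010496353564747096
[-0.0017  0.0599  0.0062]
```

carry_out --pt "1 0.1 0 0 0" --pt "1 0 0 0 0"

```text
time: 19.6
tool_pos: [0.5403, 0.2414, 0.0625]
ee_rot: [2.916, 1.571, -0.058]
wrist_force: [1.0, -0.5, -0.4]
width: 0.0596
```

carry_out --pt "1 0.1 0 0 0" --pt "1 0 0 0 0"

```text
time: 19.8
tool_pos: [0.5402, 0.2414, 0.0613]
ee_rot: [1.085, 1.571, -1.889]
wrist_force: [0.6, -0.4, -1.3]
width: 0.0596
```

carry_out --pt "1 0.1 0 0 0" --pt "1 0 0 0 0"

```text
time: 20.0
tool_pos: [0.5401, 0.2414, 0.0602]
ee_rot: [0.381, 1.571, -2.593]
wrist_force: [1.1, -0.3, -0.7]
width: 0.0595
```

carry_out --pt "1 0.1 0 0 0" --pt "1 0 0 0 0"

```text
time: 20.2
tool_pos: [0.5404, 0.2414, 0.0595]
ee_rot: [2.917, 1.57, -0.056]
wrist_force: [0.4, -0.2, -0.8]
width: 0.0593
```

carry_out --pt "1 0.05 0 0 0" --pt "1 0 0 0 0" --pt "1 0 0 0 0"

```text
time: 20.5
tool_pos: [0.5404, 0.2415, 0.0594]
ee_rot: [-3.077, 1.57, 0.232]
wrist_force: [-0.8, -0.7, 3.5]
width: 0.0594
```

Touchdown is clear: force went from -1.2 N to +3.5 N at z=0.0594, against 0.0589 expected. I'll hold briefly, open, then rise straight up.

carry_out --pt "1 0 0 0 0" --pt "1 0 0 0 0" --pt "0 0 0 0 0" --pt "0 0 0 0 0" --pt "0 0 0 0 0" --pt "0 0 0 0 0" --pt "0 0 0 0 0" --pt "0 0 0 0 0" --pt "0 0 0 0 0"

```text
time: 21.4
tool_pos: [0.5402, 0.2414, 0.0588]
ee_rot: [1.375, 1.571, -1.598]
wrist_force: [1.2, 0.4, 0.6]
width: 0.0942
```

carry_out --pt "0 -0.2 0 0 0" --pt "0 -0.6 0 0 0" --pt "0 -1 0 0 0" --pt "0 -2 0 0 0" --pt "0 -3 0 0 0" --pt "0 -3 0 0 0" --pt "0 -3 0 0 0" --pt "0 0 0 3 0" --pt "0 0 0 4 0" --pt "0 0 0 4 0" --pt "0 0 4 4 0" --pt "0 0 4 0 0" --pt "0 0 4 0 0" --pt "0 0 4 0 0" --pt "0 0 4 0 0" --pt "0 0 0 0 0"

```text
time: 23.0
tool_pos: [0.4302, 0.0206, 0.188]
ee_rot: [2.171, 1.568, -0.809]
wrist_force: [-0.6, 0.8, 0.2]
width: 0.094
```

```bash
python3 -c "
from mv import *
import cv2
for n in('top','scene'):cv2.imwrite(f'pics/{n}6.png',robot.snapshot(n)['image'][:,:,::-1])
a=cv2.imread('pics/scene6.png')[120:210,300:400];b=cv2.imread('pics/top6.png')[155:245,135:225]
cv2.imwrite('pics/c8.png',cv2.resize(np.hstack([a,b]),None,fx=4,fy=4,interpolation=2))"
```

```text
(no output)
```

View pics/c8.png

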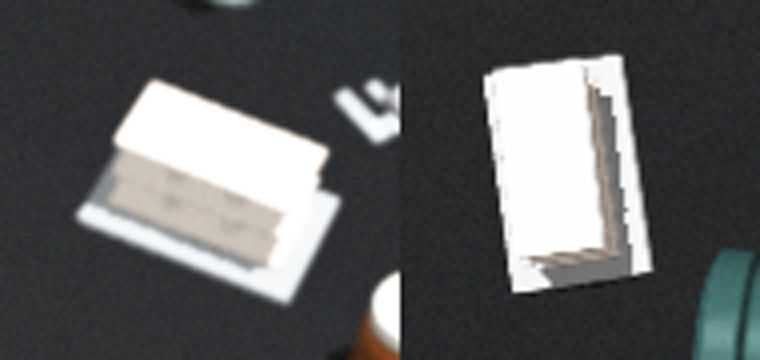

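Released. The plate lies flat on the ribs, with top crop corners (585,66), (603,248) and (520,258). I'll compare it with the foot numerically.

```bash
python3 - <<'E'
from f2 import *
T=lambda a,b:("top",cr((135,155),4,(a-400,b)));S=lambda a,b:("scene",cr((300,120),4,(a,b)))
P=[(T(603,248),(-65,-30,5)),(T(585,66),(65,-30,5)),(T(520,258),(-65,30,5)),
(S(152,80),(-65,30,5)),(S(114,145),(-65,-30,5)),(S(290,211),(65,-30,5)),(S(328,153),(65,30,5))]
K=[(T(484,75),(80,50,8)),(T(622,55),(80,-50,8)),(T(652,270),(-80,-50,8)),(T(514,292),(-80,50,8)),
(S(77,217),(-80,-50,8)),(S(290,305),(80,-50,8)),(S(340,200),(80,50,8))]
p=fit(P,[.57,.25,.17],.074);k=fit(K,[.57,.25,.17],0)
c,s=np.cos(k[2]),np.sin(k[2]);d=p-k;print("plate in stack",c*d[0]+s*d[1],-s*d[0]+c*d[1],d[2])
E
```

```text
('top',) [0.5745 0.244  0.1338] 1.343209622797319
('scene',) [0.5774 0.2469 0.1476] 0.974520096175316
('top', 'scene') [0.5764 0.2457 0.141 ] 3.8355312881331978
('top',) [0.575  0.2466 0.1663] 0.5026242272093204
('scene',) [0.5777 0.248  0.1679] 0.3611280305392335
('top', 'scene') [0.5763 0.2471 0.1682] 1.6478196795093452
plate in stack -0.0001510854356576416 -0.0013766896741722883 -0.027210432438095455
```

All within tolerance, so I'll hand in.

```bash
python3 -c "
from bench import robot
print(robot.close_job())"
```

```text
the job is handed in; nothing more can be done
None
```

The long plate is on the stack and the job is handed in, at about 23 s of the allowed 67 s. I pressed lightly on the plate (about 7 N) and slid it out by about 43 mm. Then I gripped it across its width at the free end, lifted it, and lowered it until the wrist force showed contact. Only then did I let go.

- **Placement:** the final pictures put the plate's middle about 0 mm along and 1.4 mm across from the stack's middle, turned about 0.03 rad. All of that is inside the limits.
- **Stack and short plate:** the stack measures within 1 mm of where it began. The short plate showed no movement when I looked after sliding the long plate out; I did not measure it at the end.
- **Bystanders:** I did not measure the bystanders either. The arm passed well above them, and the wrist showed no unexpected force.
- **Disagreement between cameras:** the two cameras differ by about 3 mm on positions. Early fits of the block's height ranged from 9 to 27 mm above the bench, so I used the 20.5 mm found by touching the plate.
- **Possible droop:** the plate may have hung up to about 0.06 rad low at its far end while held, which is within picture error. It looked flat in the last picture.

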